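Reset two cartridges in a sequencing dock with a probe

ROBOT

A 7-joint arm with a two-finger parallel gripper is mounted at the origin on the work surface. World frame = base frame: x ahead of the robot, y to its left, z up, the work surface at z = 0. Lengths are in m, angles in rad, forces in N, time in s.
With the tool pointing down it reaches from about 0.425 to 0.875 m from the base axis. Payload 4.7 kg.
Tool frame: the origin (TCP) lies on the centre line of the jaws, within the pads' length; the fingertips stand 14 mm ahead of it and the grasp point (between the pads) lies 5 mm behind it; z points along the fingers, y is the line along which they close (so a half turn about z gives the same grasp; the last joint's range is limited). The gripper opens to 87 mm and grips with 3 to 60 N. Pads are 19 mm wide; open, the fingers measure 117 mm over their backs; the gripper's body (75 mm by 190 mm) begins 51 mm behind the grasp point.
Start: joints at [-1.325, 0.321, -0.07, 1.45, 0.023, 1.371, -0.057], TCP at [0.149, 0.633, 0.237] pointing down, gripper open.
Joint ranges: [-2.86, 2.86], [-0.3, 2.09], [-1.38, 1.24], [0.06, 2.45], [-1.56, 4.7], [0.09, 2.05], [-2.69, 2.69]. Speed limits (rad/s): [2.57, 2.57, 3.14, 3.14, 3.14, 3.14, 3.14].

INTERFACE

Orientations are given as a rotation vector (axis times angle).
In Python, from bench import ctrl gives the robot as it stands.
- The arm moves only by the tool send_rows, never from a script. Its argument "steps" is a list of rows, each an object of numbers: "tx", "ty", "tz": the shift along the tool's x, y, z in units of 60 mm (1.0 is 60 mm); "turn": the turn about the tool's z in units of 8 degrees (1.0 is 8 degrees); "grip": the opening, from 0 (shut) to 1 (fully open). A call has 1 to 12 rows; each row shifts and turns the commanded pose from where the row before left it, along the tool's axes as they then stand; what a row does not reach is not made up. A row lasts 1/8 s, in which the tool goes at most 62.5 mm and 10.7 degrees, less where a joint would pass 70% of its speed; a pose out of reach is approached as far as the arm can. A call is refused whole if a number of a shift passes 1 or a number of a turn 1, either way. A call with a gripper value outside its range is refused whole. The fingers move at their own pace and stop on an object; "newtons" is the grip in N (left out, the last holds). Time passes only in rows, so rows that do not move let the fingers close. It gives the time, the measured TCP pose, the force, the opening and the grip force at its end, in the units of the state.
- ctrl.get_state(): the state, without advancing time (a new reading comes with each control period).
- ctrl.get_image(name): name is "scene" or "side" or "wrist"; returns a dict with "pixels" (480x640x3 uint8, red, green, blue), "K" (3x3 intrinsics, pixels), "cam_to_world" (4x4, takes a point from camera to world coordinates); the wrist camera has in their place "T_tool_cam" (4x4, takes a point from camera to tool coordinates, whose origin is the TCP and whose axes are the flange's). Camera axes: x right, y down, z forward; pixel columns grow to the right and rows downward; lengths in m; the calibration is good to about 2 mm. The wrist camera is an equidistant fisheye: a pixel r from the principal point sees the ray r / f radians off the axis. A picture is of the moment at which its call begins: read the wrist's pose just before it. There is no depth.
- ctrl.close_job(): hands the job in; it is judged then, once.
The state is a dict: "time": time; "joint_positions": joint angles; "qd": joint speeds; "joint_torque": joint torques, N m; "position": TCP position; "tool_rot": TCP orientation; "ft_force": force on the tool from outside, world axes, zero at the start; "torque": the same for the moment, N m; "grip_width": opening from 0.0 (shut) to 1.0 (fully open); "grip_force": force on a finger pad.
Only numpy, scipy, OpenCV 4.12 (cv2) and the standard library are available. Lean on these libraries where they do the work, as an engineer would, in place of code of your own. Each camera call takes 0.05 s, during which the arm holds its last target. There are 200 camera calls.

TASK

Push the dock's clear cover fully back by its lip, then pull the round-handled probe up out of the tool rack and, with its tip, press the recessed pin of the wide cartridge all the way down for about half a second, then do the same to the pin of the short cartridge. Finally stand the probe tip-down in the beaker and let go, leaving the cover open. Do not press the narrow cartridge's pin, keep the beaker upright, and leave the scraper in the rack, the bottle and the tip box where they are.

Things in the scene. Friction and masses are not known exactly. Their poses are not given: they have to be found in the camera images.
- dock: Fixed benchtop dock, 260 (x) x 240 (y) mm, black base with an aluminium top frame, frame top at 80 mm. Origin: centre of its underside; x points from its front (robot side) to its back, z up. Its open bay (x from -110 to 0 mm, y from -98 to 98 mm, floor at 60 mm) holds three grey cartridges side by side along y, in changing order. Clear cover over the bay.
- cover (a joint): Clear cover, a 110 x 212 x 4 mm plate on top of the dock that slides along the dock's +x (away from the robot): 0 = closed over the bay, 0.1 m = fully back (end stop), bay fully uncovered. Starts at 0 to 0.02 m. It stays where it is left and takes about 2 N to push.
- cover_lip (a point): Top centre of the front (robot-side) face of the cover's upright grey lip. The lip is 8 mm thick in x, 120 mm long in y, and stands about 22 mm above the cover plate (its top at 107 mm). Moves with the cover; axes like the dock's. The plate runs only 1 mm further to the front than this face.
- wide_well (a point): Centre of the mouth of the round well of the wide cartridge (84 x 54 mm in dock x, y; two big windows). The well is 21 mm across; the top of the cartridge is 78 mm above the table. The 16 mm steel spring pin in it has its top 8 mm below the mouth. Axes like the dock's.
- short_well (a point): The same for the short cartridge (46 x 54 mm in dock x, y; two thin strip windows). Same well and pin.
- narrow_well (a point): The same for the narrow cartridge (84 x 32 mm in dock x, y; two small square windows). Same well and pin. Not to be pressed.
- wide_pin (a joint): Spring pin of the wide cartridge: 0 = up, 0.005 m = fully down (stop). About 1 N to start, 3.5 N fully down; springs back up.
- short_pin (a joint): Spring pin of the short cartridge, same as wide_pin.
- narrow_pin (a joint): Spring pin of the narrow cartridge, same as wide_pin.
- rack: Fixed white block, 130 (x) x 50 (y) x 100 (z) mm, with two upright 17 mm bores at x = -35 and +35 mm. Origin: centre of its underside, z up. One bore holds the probe, the other the scraper (either way round).
- probe: Loose probe, 40 to 85 g, 174 mm long: steel shaft 8 mm thick (6 mm at the tip) from 0 to 90 mm, round finger guard 28 mm across from 90 to 94 mm, round grey handle 16 mm thick from 94 to 174 mm. Origin at the tip, z along the probe to the handle's end. It hangs upright in its bore with the guard flat on the rack's top (tip 10 mm above the table, handle top at 184 mm).
- probe_tip (a point): The probe's tip (its origin).
- probe_grip (a point): Middle of the probe's handle on its axis, 140 mm from the tip; z along the probe.
- scraper: Loose steel scraper in the other bore, same shaft and guard as the probe but with a thin stem and flat 26 x 4 mm blade at the top, top at 190 mm above the table. Origin at its lower end. Leave alone.
- beaker: Loose white open beaker, 74 mm outside, 68 mm inside diameter, 100 mm high, inner floor 5 mm up, 0.4 kg. Origin: centre of its underside, z up.
- bottle: Amber bottle, 56 mm across, 110 mm high, standing on the table; bystander. Origin: centre of its underside.
- tipbox: White box with clear lid, 80 x 110 x 62 mm, on the table; bystander. Origin: centre of its underside.
There are look-alikes about, which are no part of the job. What is shaped like the probe but pink is not meant. What is shaped like the rack but orange is not meant.

How it is judged:
On the way, in this order (a step that is already met when the one before it is completed fails the run):
1. the cover is pushed fully back (at least 92 of 100 mm) (value of joint cover above 0.092 m), for 0.1 s.
2. the probe, held in the fingers, is pulled clear of the rack (tip above the rack's top) (z of probe_tip in the frame of rack above 0.102 m and contact force between the fingers and probe above 0.5 N), for 0.1 s.
3. the wide cartridge's pin is held down (at least 3.5 of 5 mm) by the probe for 0.3 s (value of joint wide_pin above 0.0035 m and distance between probe_tip and wide_well below 0.018 m and contact force between probe and the fingers above 0.5 N), for 0.3 s.
4. the short cartridge's pin is held down (at least 3.5 of 5 mm) by the probe for 0.3 s (value of joint short_pin above 0.0035 m and distance between probe_tip and short_well below 0.018 m and contact force between probe and the fingers above 0.5 N), for 0.3 s.
At the end, for the whole second after the job is handed in: The cover is at least 92 mm back; the probe rests released in the upright beaker, tip down, its tip within 30 mm of the beaker's underside and less than 0.8 rad from upright; beaker and probe at rest (value of joint cover above 0.092 m and z of probe_tip in the frame of beaker between 0 and 0.03 m and horizontal distance between probe_tip and beaker below 0.036 m and angle between probe's own z axis and vertical below 0.8 rad and linear speed of each of probe, beaker below 0.02 m/s and angle between beaker's own z axis and vertical below 0.1 rad); the robot touches nothing.
It fails at once if the narrow cartridge's pin is pressed (more than 2 mm) (value of joint narrow_pin above 0.002 m).
It fails at once if the beaker is tipped (more than 0.35 rad) (angle between beaker's own z axis and vertical above 0.35 rad).
It fails at once if the scraper is moved more than 20 mm (distance of scraper from where it was at the start of the episode above 0.02 m).
It fails at once if the bottle is moved more than 30 mm (distance of bottle from where it was at the start of the episode above 0.03 m).
It fails at once if the tipbox is moved more than 30 mm (distance of tipbox from where it was at the start of the episode above 0.03 m).
It also fails if it takes over 61 s, if anything falls off the work surface, if the arm or the gripper's body presses on something with over 40 N, if the wrist force passes 120 N, or if a joint passes its speed limit or range.

## Working session

There is one attempt and no reset: what is moved stays moved. The work goes in short steps, Python scripts to look and compute and a tool call to move; the robot and the scene stay as the last step left them, time stands still between calls to the robot, and variables do not carry over. Pictures are saved under pics/ and viewed, at most 13 in all, crops included, and the job is handed in when it is done.

Besides the shell and the picture viewer there is one more tool, called after "Request:" by a JSON object that holds its "fn" and its "kwargs", one argument or row to a line. send_rows: Moves the arm, as the interface text tells. Its arguments: {"type":"object","properties":{"steps":{"type":"array"},"newtons":{"type":"number"}},"required":["steps"]}

```bash
mkdir -p pics
python3 - <<'E'
from bench import ctrl
import cv2,numpy as np
s=ctrl.get_state();print({k:np.round(v,3).tolist() for k,v in s.items()})
ims={}
for n in ["scene","side","wrist"]:
    d=ctrl.get_image(n);cv2.imwrite(f"pics/{n}0.png",d["pixels"][:,:,::-1]);
    print(n,np.round(d["K"],2).tolist(),np.round(d.get("cam_to_world",d.get("T_tool_cam")),3).tolist())
    np.savez(f"pics/{n}0.npz",**d)
E
```

```text
{'time': 0.0, 'joint_positions': [-1.325, 0.322, -0.07, 1.452, 0.023, 1.371, -0.057], 'qd': [-0.0, 0.0, 0.0, -0.0, 0.001, -0.002, -0.001], 'joint_torque': [0.001, -49.129, -0.404, -31.253, -0.064, 0.044, 0.0], 'position': [0.149, 0.632, 0.235], 'tool_rot': [-0.363, -3.12, 0.003], 'ft_force': [-0.12, -0.133, 0.263], 'torque': [0.033, 0.043, -0.074], 'grip_force': 0.0, 'grip_width': 1.003}
scene [[582.56, 0.0, 314.18], [0.0, 582.56, 231.93], [0.0, 0.0, 1.0]] [[-0.869, 0.304, -0.391, 1.072], [0.495, 0.546, -0.676, 1.056], [0.008, -0.781, -0.625, 1.017], [0.0, 0.0, 0.0, 1.0]]
side [[444.45, 0.0, 315.96], [0.0, 444.45, 236.76], [0.0, 0.0, 1.0]] [[-0.922, -0.243, 0.3, 0.223], [-0.386, 0.558, -0.734, 0.776], [0.01, -0.793, -0.609, 0.719], [0.0, 0.0, 0.0, 1.0]]
wrist [[371.65, 0.0, 314.28], [0.0, 371.65, 235.0], [0.0, 0.0, 1.0]] [[0.0, -0.97, -0.244, 0.067], [1.0, 0.0, -0.001, 0.001], [0.001, -0.244, 0.97, -0.148], [0.0, 0.0, 0.0, 1.0]]
```

View pics/scene0.png

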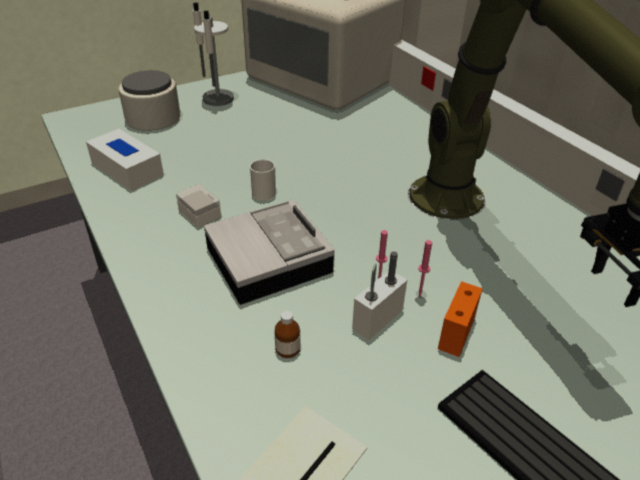

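View pics/side0.png

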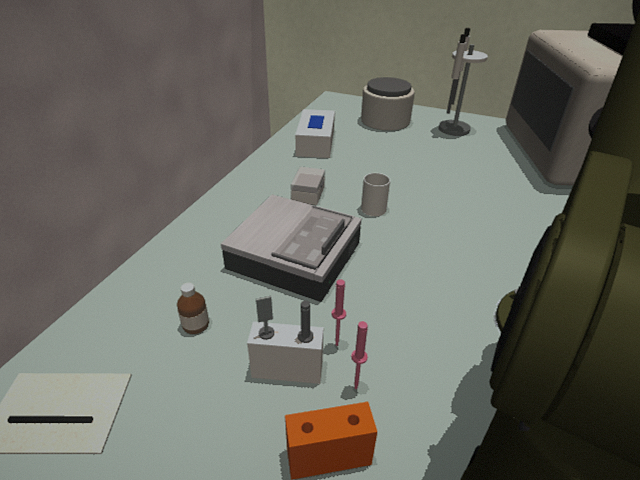

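The grey-handled probe (scene 392,267; side 305,318) is in the white rack. The look-alikes are two pink probes (scene 383,245 and 427,255) and an orange rack (460,318). The grey one in the white rack fits the description. I'll confirm it in a crop.

Run:
```python
import cv2,numpy as np
a=cv2.imread("pics/scene0.png");b=cv2.imread("pics/side0.png")
c=lambda i,x,y,w=140,h=105:cv2.resize(i[y:y+h,x:x+w],(400,300),interpolation=cv2.INTER_CUBIC)
cv2.imwrite("pics/crop1.png",np.vstack([np.hstack([c(a,200,195),c(b,220,190)]),np.hstack([c(a,320,235),c(b,235,285)])]))
```

```text
(no output)
```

View pics/crop1.png

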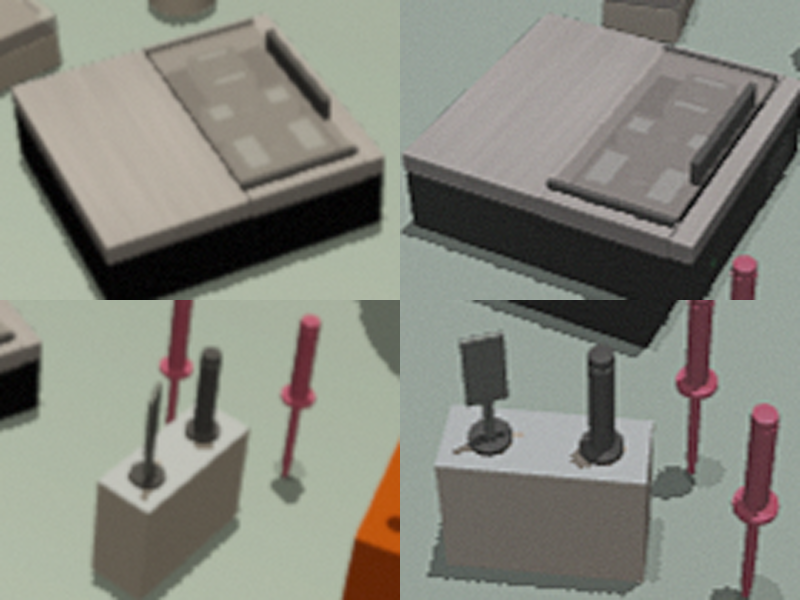

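Confirmed. The grey round-handled probe (scene 394,253; side 305,304) is in the white rack with the scraper beside it. In the dock, the wide cartridge is on the rack side, the narrow one is in the middle and the short one is on the beaker side. Next I cast rays.

```bash
cat > h.py <<'E'
import numpy as np
from scipy.spatial.transform import Rotation as R
def ray(d,p):
    T=d["cam_to_world"];K=d["K"]
    v=T[:3,:3]@np.linalg.inv(K)@[p[0],p[1],1];return T[:3,3],v/np.linalg.norm(v)
def plane(d,p,z):
    o,v=ray(d,p);return o+v*(z-o[2])/v[2]
def wray(d,p,pos,rot):
    K=d["K"];x=(p[0]-K[0,2])/K[0,0];y=(p[1]-K[1,2])/K[1,1];r=np.hypot(x,y)
    c=np.array([x*np.sin(r)/r,y*np.sin(r)/r,np.cos(r)])
    T=d["T_tool_cam"];W=R.from_rotvec(rot).as_matrix()
    return np.array(pos)+W@T[:3,3],W@T[:3,:3]@c
def wplane(d,p,pos,rot,z):
    o,v=wray(d,p,pos,rot);return o+v*(z-o[2])/v[2]
def wproj(d,X,pos,rot):
    T=d["T_tool_cam"];W=R.from_rotvec(rot).as_matrix();q=T[:3,:3].T@(W.T@(np.array(X)-pos)-T[:3,3])
    r=np.arctan2(np.hypot(*q[:2]),q[2]);u=q[:2]/np.hypot(*q[:2])*r
    return u*d["K"][0,0]+d["K"][:2,2]
def meet(rays):
    A=sum(np.eye(3)-np.outer(v,v) for o,v in rays);b=sum((np.eye(3)-np.outer(v,v))@o for o,v in rays)
    return np.linalg.solve(A,b)
E
python3 - <<'E'
from h import *
a=dict(np.load("pics/scene0.npz"));b=dict(np.load("pics/side0.npz"))
f=140/400
S=lambda x,y:(200+x*f,195+y*f); B=lambda x,y:(220+(x-400)*f,190+y*f)
S2=lambda x,y:(320+x*f,235+(y-300)*f); B2=lambda x,y:(235+(x-400)*f,285+(y-300)*f)
p=lambda n,x:print(n,np.round(x,3))
for n,q in dict(FRight=(382,157),BRight=(108,250),BLeft=(15,95),FLeft=(262,13)).items():p("dock "+n,plane(a,S(*q),.08))
for n,q in dict(FLeft=(800,80),FRight=(683,245),BRight=(403,158),BLeft=(545,17)).items():p("dock side "+n,plane(b,B(*q),.08))
p("lip s",[plane(a,S(*q),.107) for q in [(268,32),(328,103)]])
p("lip b",[plane(b,B(*q),.107) for q in [(752,85),(695,162)]])
p("probe top",plane(a,S2(211,352),.184));p("side",plane(b,B2(601,353),.184))
p("meet",meet([ray(a,S2(211,352)),ray(b,B2(601,353))]))
p("guard",plane(a,S2(202,431),.104));p("side",plane(b,B2(601,446),.104))
p("scr guard",plane(a,S2(147,475),.104));p("side",plane(b,B2(490,437),.104))
p("rack corners",[plane(b,B2(*q),.1) for q in [(452,407),(655,422),(650,480),(436,466)]])
p("beaker rim s",plane(a,(262.5,167),.1));p("side",plane(b,(376,181),.1))
p("pink",[plane(a,q,z) for q,z in [((383,232),.174),((427.5,242),.174)]])
p("bottle",plane(a,(288,318),.11))
E
```

```text
dock FRight [0.479 0.127 0.08 ]
dock BRight [0.733 0.119 0.08 ]
dock BLeft [ 0.725 -0.109  0.08 ]
dock FLeft [ 0.469 -0.113  0.08 ]
dock side FLeft [ 0.467 -0.111  0.08 ]
dock side FRight [0.48  0.127 0.08 ]
dock side BRight [0.726 0.121 0.08 ]
dock side BLeft [ 0.718 -0.113  0.08 ]
lip s [[ 0.496 -0.05   0.107]
 [ 0.5    0.069  0.107]]
lip b [[ 0.491 -0.05   0.107]
 [ 0.496  0.064  0.107]]
probe top [0.435 0.304 0.184]
side [0.433 0.304 0.184]
meet [0.434 0.303 0.182]
guard [0.437 0.307 0.104]
side [0.433 0.306 0.104]
scr guard [0.503 0.327 0.104]
side [0.499 0.327 0.104]
rack corners [[0.534 0.311 0.1  ]
 [0.41  0.272 0.1  ]
 [0.396 0.315 0.1  ]
 [0.52  0.357 0.1  ]]
beaker rim s [ 0.48  -0.274  0.1  ]
side [ 0.474 -0.269  0.1  ]
pink [[0.405 0.221 0.174]
 [0.338 0.3   0.174]]
bottle [0.696 0.299 0.11 ]
```

Request:
{"fn": "send_rows", "kwargs": {
  "steps": [
    {"turn": -1,"grip": 0},
    {"turn": -0.4,"grip": 0},
    {"tx": -0.9,"grip": 0},
    {"tx": -0.9,"grip": 0},
    {"tx": -0.9,"grip": 0},
    {"tx": -0.9,"grip": 0},
    {"tx": -0.9,"grip": 0},
    {"tx": -0.8,"grip": 0},
    {"ty": -1,"grip": 0},
    {"ty": -1,"grip": 0},
    {"ty": -1,"grip": 0},
    {"ty": -1,"grip": 0}
  ]
}}

```text
validation failed for argument at $.st...
```

Request:
{"fn": "send_rows", "kwargs": {
  "steps": [
    {"tx": 0,"ty": 0,"tz": 0,"turn": -1.0,"grip": 0},
    {"tx": 0,"ty": 0,"tz": 0,"turn": -0.4,"grip": 0},
    {"tx": -0.9,"ty": 0,"tz": 0,"turn": 0,"grip": 0},
    {"tx": -0.9,"ty": 0,"tz": 0,"turn": 0,"grip": 0},
    {"tx": -0.9,"ty": 0,"tz": 0,"turn": 0,"grip": 0},
    {"tx": -0.9,"ty": 0,"tz": 0,"turn": 0,"grip": 0},
    {"tx": -0.9,"ty": 0,"tz": 0,"turn": 0,"grip": 0},
    {"tx": -0.8,"ty": 0,"tz": 0,"turn": 0,"grip": 0},
    {"tx": 0,"ty": -1,"tz": 0,"turn": 0,"grip": 0},
    {"tx": 0,"ty": -1,"tz": 0,"turn": 0,"grip": 0},
    {"tx": 0,"ty": -1,"tz": 0,"turn": 0,"grip": 0},
    {"tx": 0,"ty": -1,"tz": 0,"turn": 0,"grip": 0}
  ]
}}

```text
time: 1.65
position: [0.4583, 0.3791, 0.2361]
tool_rot: [-0.057, -3.141, 0.001]
ft_force: [1.0, -0.6, 0.2]
grip_width: 0.003
grip_force: 0.0
```

Request:
{"fn": "send_rows", "kwargs": {
  "steps": [
    {"tx": 0,"ty": -1,"tz": 0,"turn": 0,"grip": 0},
    {"tx": 0,"ty": -1,"tz": 0,"turn": 0,"grip": 0},
    {"tx": 0,"ty": -1,"tz": 0,"turn": 0,"grip": 0},
    {"tx": 0,"ty": -1,"tz": 0,"turn": 0,"grip": 0},
    {"tx": 0,"ty": -1,"tz": 0,"turn": 0,"grip": 0},
    {"tx": 0,"ty": -1,"tz": 0,"turn": 0,"grip": 0},
    {"tx": 0,"ty": -0.1,"tz": 0.5,"turn": 0,"grip": 0},
    {"tx": 0,"ty": 0,"tz": 0.8,"turn": 0,"grip": 0},
    {"tx": 0,"ty": 0,"tz": 0.6,"turn": 0,"grip": 0},
    {"tx": 0,"ty": 0,"tz": 0.23,"turn": 0,"grip": 0},
    {"tx": 0,"ty": 0,"tz": 0,"turn": 0,"grip": 0}
  ]
}}

```text
time: 3.02
position: [0.4448, 0.0154, 0.1085]
tool_rot: [-0.057, -3.14, 0.001]
ft_force: [0.3, -0.8, 0.4]
grip_width: 0.004
grip_force: 0.0
```

Request:
{"fn": "send_rows", "kwargs": {
  "steps": [
    {"tx": -0.4,"ty": 0,"tz": 0,"turn": 0,"grip": 0},
    {"tx": -0.3,"ty": 0,"tz": 0,"turn": 0,"grip": 0},
    {"tx": -0.3,"ty": 0,"tz": 0,"turn": 0,"grip": 0},
    {"tx": -0.3,"ty": 0,"tz": 0,"turn": 0,"grip": 0},
    {"tx": -0.3,"ty": 0,"tz": 0,"turn": 0,"grip": 0},
    {"tx": -0.3,"ty": 0,"tz": 0,"turn": 0,"grip": 0},
    {"tx": -0.15,"ty": 0,"tz": 0,"turn": 0,"grip": 0},
    {"tx": -0.1,"ty": 0,"tz": 0,"turn": 0,"grip": 0},
    {"tx": 0,"ty": 0,"tz": 0,"turn": 0,"grip": 0}
  ]
}}

```text
time: 4.15
position: [0.5747, 0.011, 0.1093]
tool_rot: [0.057, 3.14, 0.0]
ft_force: [-0.2, 0.1, 0.5]
grip_width: 0.007
grip_force: 0.0
```

Request:
{"fn": "send_rows", "kwargs": {
  "steps": [
    {"tx": -0.1,"ty": 0,"tz": 0,"turn": 0,"grip": 0},
    {"tx": -0.1,"ty": 0,"tz": 0,"turn": 0,"grip": 0}
  ]
}}

```text
time: 4.4
position: [0.5794, 0.0108, 0.1081]
tool_rot: [-0.056, -3.125, -0.002]
ft_force: [-25.6, 1.4, 18.4]
grip_width: 0.007
grip_force: 13.3
```

Run:
```python
from bench import ctrl
import cv2,numpy as np
d=ctrl.get_image("scene");im=d["pixels"][:,:,::-1]
cv2.imwrite("pics/crop2.png",cv2.resize(im[170:320,180:380],(800,600),interpolation=cv2.INTER_CUBIC))
```

```text
(no output)
```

View pics/crop2.png

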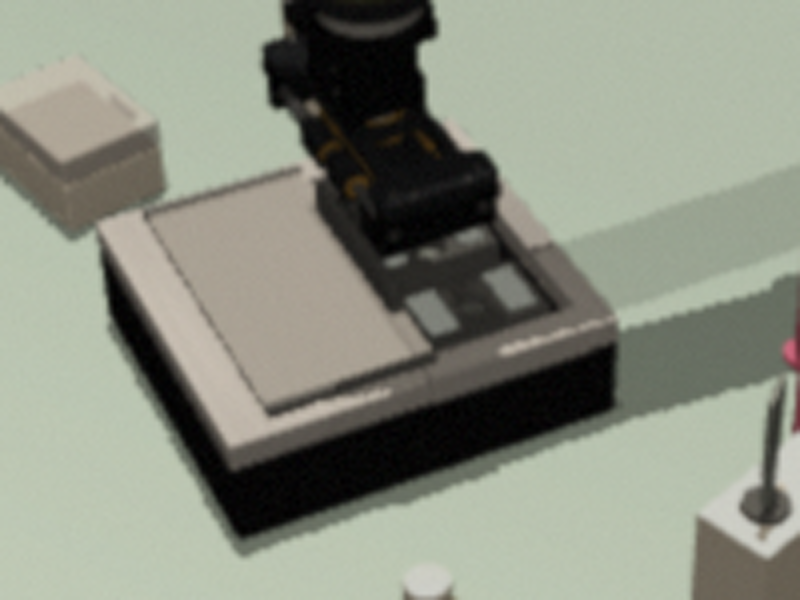

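The cover is at its end stop: 25 N on the tool, and the plate lies over the rear of the dock. The bay is uncovered, with the wide cartridge's big windows at crop (430,310) and (510,290). I'll back off, rise and look down with the wrist camera.

Request:
{"fn": "send_rows", "kwargs": {
  "steps": [
    {"tx": 0.5,"ty": 0,"tz": 0,"turn": 0,"grip": 0},
    {"tx": 0,"ty": 0,"tz": -0.9,"turn": 0,"grip": 0},
    {"tx": 0,"ty": 0,"tz": -0.9,"turn": 0,"grip": 0},
    {"tx": 0,"ty": 0,"tz": -0.7,"turn": 0,"grip": 0},
    {"tx": -0.9,"ty": 0,"tz": 0,"turn": 0,"grip": 0},
    {"tx": -0.4,"ty": 0,"tz": 0,"turn": 0,"grip": 0},
    {"tx": 0,"ty": 0,"tz": 0,"turn": 0,"grip": 0}
  ]
}}

```text
time: 5.32
position: [0.6351, 0.0086, 0.2581]
tool_rot: [-0.057, -3.141, 0.001]
ft_force: [0.1, -0.1, -0.3]
grip_width: 0.005
grip_force: 0.0
```

Run:
```python
from bench import ctrl
import cv2,numpy as np
s=ctrl.get_state();d=ctrl.get_image("wrist");im=d["pixels"][:,:,::-1]
np.savez("pics/w1.npz",pos=s["position"],rot=s["tool_rot"],**d);print(s["position"],s["tool_rot"],s["ft_force"])
cv2.imwrite("pics/w1.png",cv2.resize(im,(800,600),interpolation=cv2.INTER_CUBIC))
```

```text
[0.63505995 0.00863044 0.25808518] [-5.71156593e-02 -3.14100057e+00  1.37927920e-03] [ 0.09290161 -0.0950917  -0.34577691]
```

View pics/w1.png

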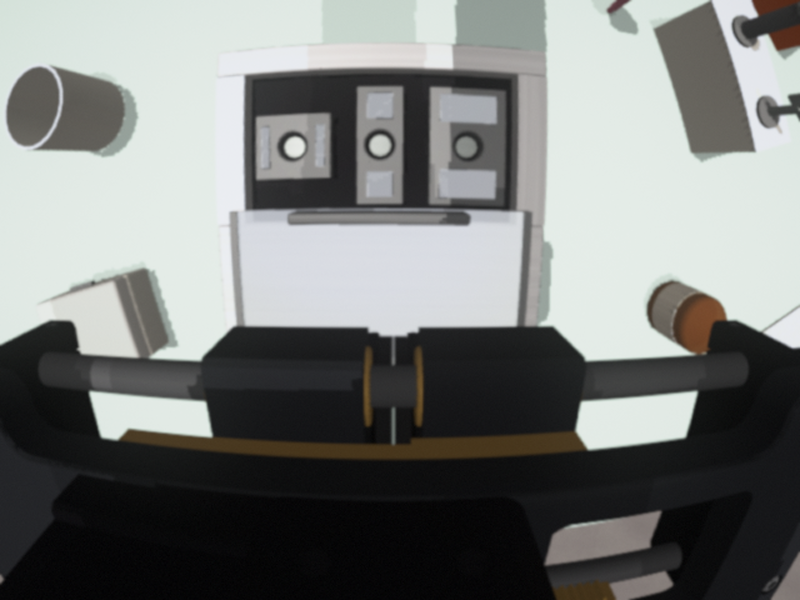

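The wrist view shows the wells at (294,147) for short, (380,145) for narrow and (467,146) for wide, in 800-px scale. The beaker is at the upper left with its rim at (35,108). The cover is open.

Run:
```python
from h import *
w=dict(np.load("pics/w1.npz"))
f=lambda n,x,y,z:print(n,np.round(wplane(w,(x*.8,y*.8),w["pos"],w["rot"],z),4))
for n,x in dict(short=(294,147),narrow=(380,145),wide=(467,146)).items():f(n,*x,.07)
f("beaker rim",35,108,.1)
for q in [(217,76),(546,76)]:f("dock front",*q,.08)
f("guard probe",745,30,.102);f("scr guard",768,111,.102)
for q in [(658,27),(712,0),(757,152),(693,153)]:f("rack",*q,.1)
```

```text
short [ 0.5408 -0.0593  0.07  ]
narrow [0.5432 0.003  0.07  ]
wide [0.5453 0.0655 0.07  ]
beaker rim [ 0.4791 -0.2769  0.1   ]
dock front [ 0.4822 -0.1138  0.08  ]
dock front [0.4929 0.1243 0.08  ]
guard probe [0.4329 0.3045 0.102 ]
scr guard [0.5001 0.3246 0.102 ]
rack [0.4486 0.2124 0.1   ]
rack [0.4128 0.272  0.1   ]
rack [0.5365 0.3108 0.1   ]
rack [0.5442 0.2387 0.1   ]
```

Request:
{"fn": "send_rows", "kwargs": {
  "steps": [
    {"tx": 0,"ty": 0,"tz": 0,"turn": -0.8,"grip": 0.45},
    {"tx": 0,"ty": 0,"tz": 0,"turn": -0.8,"grip": 0.45},
    {"tx": 0,"ty": 0,"tz": 0,"turn": -0.8,"grip": 0.45},
    {"tx": 0.3,"ty": 0.95,"tz": 0,"turn": 0,"grip": 0.45},
    {"tx": 0.3,"ty": 0.95,"tz": 0,"turn": 0,"grip": 0.45},
    {"tx": 0.3,"ty": 0.95,"tz": 0,"turn": 0,"grip": 0.45},
    {"tx": 0.3,"ty": 0.95,"tz": 0,"turn": 0,"grip": 0.45},
    {"tx": 0.3,"ty": 0.95,"tz": 0,"turn": 0,"grip": 0.45},
    {"tx": 0.2,"ty": 0.95,"tz": 0,"turn": 0,"grip": 0.45},
    {"tx": 0,"ty": 0,"tz": 0,"turn": 0,"grip": 0.45},
    {"tx": 0,"ty": 0,"tz": 0,"turn": 0,"grip": 0.45}
  ]
}}

```text
time: 6.75
position: [0.4356, 0.3045, 0.259]
tool_rot: [-0.468, 3.106, -0.001]
ft_force: [1.2, -0.9, -0.7]
grip_width: 0.45
grip_force: 0.0
```

Run:
```python
from bench import ctrl
from h import *
import cv2
s=ctrl.get_state();d=ctrl.get_image("wrist");im=d["pixels"][:,:,::-1].copy()
np.savez("pics/w2.npz",pos=s["position"],rot=s["tool_rot"],**d);M=R.from_rotvec(s["tool_rot"]).as_matrix();print(s["position"],M.round(3),s["grip_width"])
for X in [(.434,.304,.184),(.434,.304,.102)]:
    cv2.drawMarker(im,tuple(int(v) for v in wproj(d,X,s["position"],s["tool_rot"]).round()),(0,255,0),0,8)
e=np.array([.434,.305])-s["position"][:2];print("tx,ty",M[:2,:2].T@e/.06)
cv2.imwrite("pics/w2.png",cv2.resize(im,(800,600),interpolation=cv2.INTER_CUBIC))
```

```text
[0.43564263 0.30450627 0.25898664] [[-0.956 -0.294  0.001]
 [-0.294  0.956 -0.   ]
 [-0.001 -0.001 -1.   ]] 0.449961464031288
tx,ty [0.02374006 0.01592583]
```

View pics/w2.png

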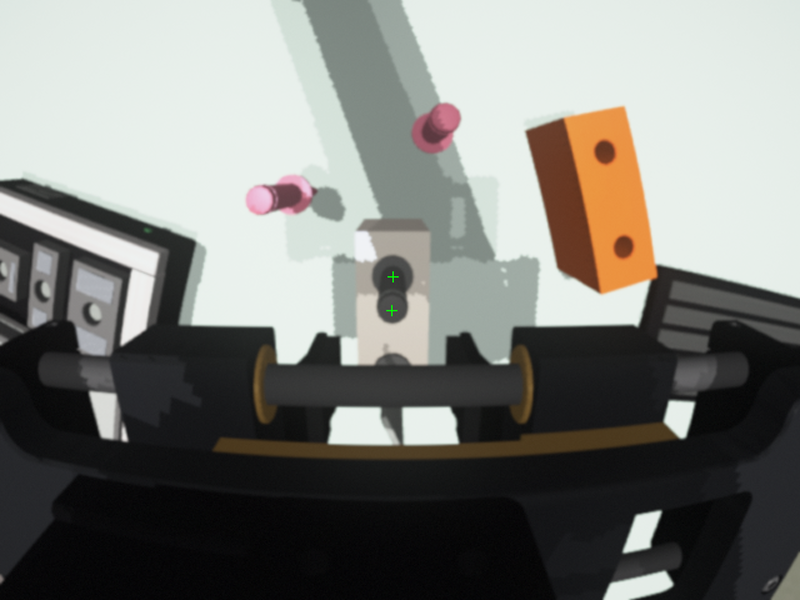

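The projected points fall on the grey handle top (391,309) and guard (393,276). Descending and gripping.

Request:
{"fn": "send_rows", "kwargs": {
  "steps": [
    {"tx": 0.02,"ty": 0.02,"tz": 0.6,"turn": 0,"grip": 0.45},
    {"tx": 0,"ty": 0,"tz": 0.6,"turn": 0,"grip": 0.45},
    {"tx": 0,"ty": 0,"tz": 0.4,"turn": 0,"grip": 0.45},
    {"tx": 0,"ty": 0,"tz": 0.2,"turn": 0,"grip": 0.45},
    {"tx": 0,"ty": 0,"tz": 0,"turn": 0,"grip": 0},
    {"tx": 0,"ty": 0,"tz": 0,"turn": 0,"grip": 0},
    {"tx": 0,"ty": 0,"tz": 0,"turn": 0,"grip": 0},
    {"tx": 0,"ty": 0,"tz": 0,"turn": 0,"grip": 0},
    {"tx": 0,"ty": 0,"tz": 0,"turn": 0,"grip": 0},
    {"tx": 0,"ty": 0,"tz": 0,"turn": 0,"grip": 0}
  ],
  "newtons": 30
}}

```text
time: 8.05
position: [0.435, 0.3066, 0.1519]
tool_rot: [-0.467, 3.105, 0.001]
ft_force: [-0.3, -1.1, 6.0]
grip_width: 0.18
grip_force: 30.0
```

Request:
{"fn": "send_rows", "kwargs": {
  "steps": [
    {"tx": 0,"ty": 0,"tz": -0.3,"turn": 0,"grip": 0},
    {"tx": 0,"ty": 0,"tz": -0.5,"turn": 0,"grip": 0},
    {"tx": 0,"ty": 0,"tz": -0.5,"turn": 0,"grip": 0},
    {"tx": 0,"ty": 0,"tz": -0.5,"turn": 0,"grip": 0},
    {"tx": 0,"ty": 0,"tz": -0.5,"turn": 0,"grip": 0},
    {"tx": 0,"ty": 0,"tz": -0.3,"turn": 0,"grip": 0},
    {"tx": 0,"ty": 0,"tz": 0,"turn": 0,"grip": 0},
    {"tx": 0,"ty": 0,"tz": 0,"turn": 0,"grip": 0}
  ]
}}

```text
time: 9.05
position: [0.4338, 0.3059, 0.3055]
tool_rot: [0.467, -3.105, 0.002]
ft_force: [0.2, -1.0, -1.0]
grip_width: 0.174
grip_force: 30.0
```

Run:
```python
from bench import ctrl
from h import *
import cv2
s=ctrl.get_state();pos=np.array(s["position"]);print(pos,s["grip_width"],s["grip_force"],s["ft_force"])
t=[]
for n in ["scene","side"]:
    d=ctrl.get_image(n);im=d["pixels"][:,:,::-1].copy()
    T=np.linalg.inv(d["cam_to_world"])
    for z in (-.142,-.05,):
        q=d["K"]@(T@np.r_[pos+[0,0,z],1])[:3];q=q[:2]/q[2];print(n,z,q)
        c=tuple(int(v) for v in q.round());
        if z==-.142: cc=c
        np.savez(f"pics/{n}3.npz",**d)
    x,y=max(0,cc[0]-50),max(0,cc[1]-100);print("org",x,y)
    cr=cv2.resize(im[y:y+150,x:x+100],(400,600),interpolation=cv2.INTER_CUBIC)
    cv2.drawMarker(cr,(4*(cc[0]-x),4*(cc[1]-y)),(0,255,0),1,12)
    t.append(cr)
cv2.imwrite("pics/c3.png",np.hstack(t))
```

```text
[0.43384452 0.30593624 0.30549637] 0.1740492939977904 29.999756233301014 [ 0.21148204 -1.02258574 -1.0084118 ]
scene -0.142 [393.94894543 260.52871194]
scene -0.05 [398.02922976 227.88436587]
org 344 161
side -0.142 [304.51998258 312.57505116]
side -0.05 [304.2119539  271.74548648]
org 255 213
```

View pics/c3.png

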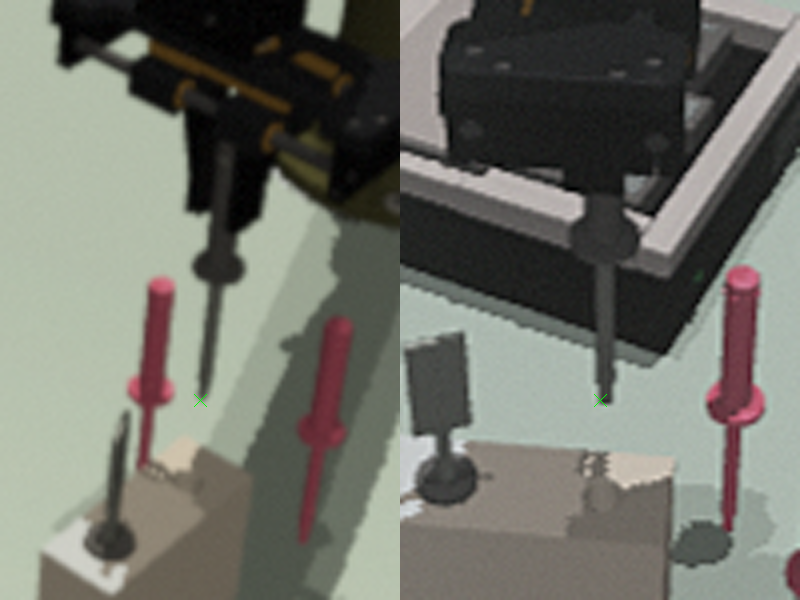

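The probe hangs straight, its tip at crop (203,393) in scene and (605,402) in side, within about 2 mm of the prediction. Moving above the wide well.

Request:
{"fn": "send_rows", "kwargs": {
  "steps": [
    {"tx": -0.1,"ty": -0.7,"tz": 0,"turn": 0,"grip": 0},
    {"tx": -0.1,"ty": -0.7,"tz": 0,"turn": 0,"grip": 0},
    {"tx": -0.1,"ty": -0.7,"tz": 0,"turn": 0,"grip": 0},
    {"tx": -0.1,"ty": -0.7,"tz": 0,"turn": 0,"grip": 0},
    {"tx": -0.1,"ty": -0.7,"tz": 0,"turn": 0,"grip": 0},
    {"tx": -0.1,"ty": -0.7,"tz": 0,"turn": 0,"grip": 0},
    {"tx": -0.02,"ty": -0.18,"tz": 0.4,"turn": 0,"grip": 0},
    {"tx": 0,"ty": 0,"tz": 0.4,"turn": 0,"grip": 0},
    {"tx": 0,"ty": 0,"tz": 0,"turn": 0,"grip": 0},
    {"tx": 0,"ty": 0,"tz": 0,"turn": 0,"grip": 0}
  ]
}}

```text
time: 10.4
position: [0.5474, 0.0663, 0.2592]
tool_rot: [-0.468, 3.106, 0.0]
ft_force: [-0.7, 0.4, -1.2]
grip_width: 0.176
grip_force: 30.0
```

Run:
```python
from bench import ctrl
from h import *
import cv2
s=ctrl.get_state();pos=np.array(s["position"]);M=R.from_rotvec(s["tool_rot"]).as_matrix()
print(pos,"corr tx,ty",M[:2,:2].T@(np.array([.547,.0655])-pos[:2])/.06)
t=[]
for n in ["scene","side"]:
    d=ctrl.get_image(n);im=d["pixels"][:,:,::-1].copy();T=np.linalg.inv(d["cam_to_world"])
    P=lambda X:(lambda q:q[:2]/q[2])(d["K"]@(T@np.r_[X,1])[:3])
    q=P(pos-[0,0,.142]);x,y=int(q[0])-40,int(q[1])-60
    cr=cv2.resize(im[y:y+120,x:x+80],(400,600),interpolation=cv2.INTER_CUBIC);print(n,"org",x,y)
    for X in [pos-[0,0,.142],(.5453,.0655,.078)]:
        cv2.drawMarker(cr,tuple(int(v) for v in ((P(X)-[x,y])*5)),(0,255,0),1,12)
    t.append(cr)
cv2.imwrite("pics/c4.png",np.hstack(t))
```

```text
[0.54740834 0.06632499 0.25919189] corr tx,ty [ 0.0105575  -0.01113161]
scene org 257 173
side org 261 177
```

View pics/c4.png

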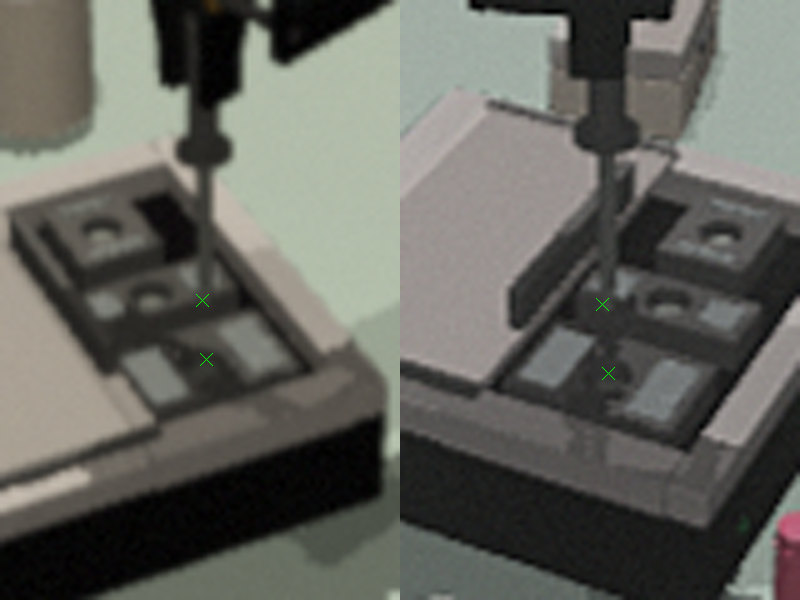

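The tip is above the wide well: scene tip (206,285), well (206,365); side well (608,372). Descending.

Request:
{"fn": "send_rows", "kwargs": {
  "steps": [
    {"tx": 0,"ty": 0,"tz": 0.35,"turn": 0,"grip": 0},
    {"tx": 0,"ty": 0,"tz": 0.3,"turn": 0,"grip": 0},
    {"tx": 0,"ty": 0,"tz": 0.1,"turn": 0,"grip": 0},
    {"tx": 0,"ty": 0,"tz": 0.05,"turn": 0,"grip": 0},
    {"tx": 0,"ty": 0,"tz": 0.03,"turn": 0,"grip": 0},
    {"tx": 0,"ty": 0,"tz": 0,"turn": 0,"grip": 0}
  ]
}}

```text
time: 11.25
position: [0.5475, 0.0661, 0.2096]
tool_rot: [-0.468, 3.106, 0.0]
ft_force: [-0.2, -0.2, 1.5]
grip_width: 0.177
grip_force: 30.0
```

Request:
{"fn": "send_rows", "kwargs": {
  "steps": [
    {"tx": 0,"ty": 0,"tz": 0.03,"turn": 0,"grip": 0},
    {"tx": 0,"ty": 0,"tz": 0.02,"turn": 0,"grip": 0},
    {"tx": 0,"ty": 0,"tz": 0,"turn": 0,"grip": 0}
  ]
}}

```text
time: 11.62
position: [0.5477, 0.0661, 0.2067]
tool_rot: [-0.467, 3.105, 0.0]
ft_force: [-0.3, 0.4, 4.6]
grip_width: 0.176
grip_force: 30.0
```

Request:
{"fn": "send_rows", "kwargs": {
  "steps": [
    {"tx": 0,"ty": 0,"tz": 0.02,"turn": 0,"grip": 0},
    {"tx": 0,"ty": 0,"tz": 0,"turn": 0,"grip": 0},
    {"tx": 0,"ty": 0,"tz": 0,"turn": 0,"grip": 0},
    {"tx": 0,"ty": 0,"tz": 0,"turn": 0,"grip": 0},
    {"tx": 0,"ty": 0,"tz": 0,"turn": 0,"grip": 0},
    {"tx": 0,"ty": 0,"tz": -0.45,"turn": 0,"grip": 0},
    {"tx": 0,"ty": 0,"tz": -0.45,"turn": 0,"grip": 0},
    {"tx": 0.35,"ty": -1,"tz": 0,"turn": 0,"grip": 0},
    {"tx": 0.35,"ty": -0.98,"tz": 0,"turn": 0,"grip": 0},
    {"tx": 0,"ty": 0,"tz": 0,"turn": 0,"grip": 0},
    {"tx": 0,"ty": 0,"tz": 0,"turn": 0,"grip": 0}
  ]
}}

```text
time: 13.0
position: [0.5421, -0.0584, 0.2583]
tool_rot: [0.467, -3.107, -0.001]
ft_force: [0.5, 0.9, -0.3]
grip_width: 0.178
grip_force: 30.0
```

Run:
```python
from bench import ctrl
from h import *
import cv2
s=ctrl.get_state();pos=np.array(s["position"]);M=R.from_rotvec(s["tool_rot"]).as_matrix()
print(pos,s["ft_force"],"corr tx,ty",M[:2,:2].T@(np.array([.5425,-.0595])-pos[:2])/.06)
t=[]
for n in ["scene","side"]:
    d=ctrl.get_image(n);im=d["pixels"][:,:,::-1].copy();T=np.linalg.inv(d["cam_to_world"])
    P=lambda X:(lambda q:q[:2]/q[2])(d["K"]@(T@np.r_[X,1])[:3])
    q=P(pos-[0,0,.142]);x,y=int(q[0])-40,int(q[1])-60
    cr=cv2.resize(im[y:y+120,x:x+80],(400,600),interpolation=cv2.INTER_CUBIC)
    for X in [pos-[0,0,.142],(.5408,-.0593,.078)]:
        cv2.drawMarker(cr,tuple(int(v) for v in ((P(X)-[x,y])*5)),(0,255,0),1,12)
    t.append(cr)
cv2.imwrite("pics/c5.png",np.hstack(t))
```

```text
[ 0.54214517 -0.05837794  0.25829279] [ 0.51486155  0.87447449 -0.30875773] corr tx,ty [-0.0001552  -0.01961326]
```

View pics/c5.png

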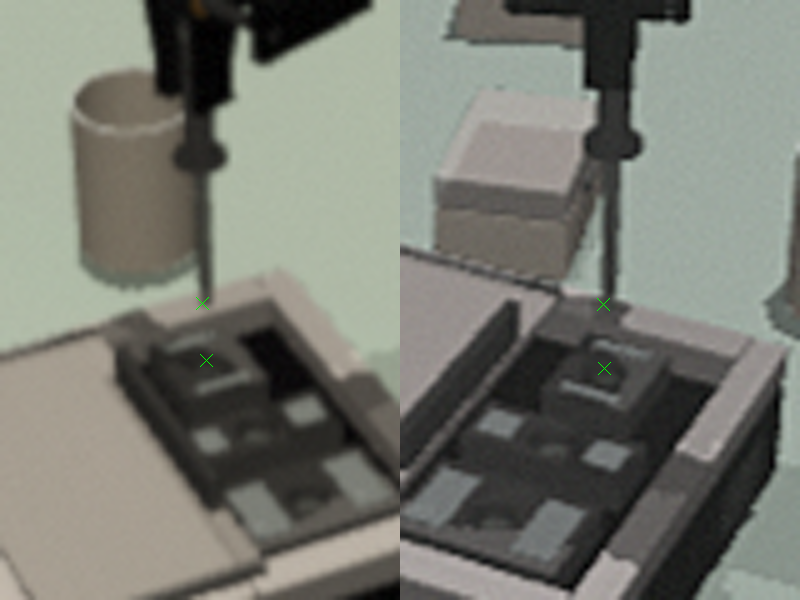

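The tip is above the short well: scene tip (208,298), well (207,360); side well (604,370). Pressing.

Request:
{"fn": "send_rows", "kwargs": {
  "steps": [
    {"tx": 0,"ty": -0.02,"tz": 0.35,"turn": 0,"grip": 0},
    {"tx": 0,"ty": 0,"tz": 0.3,"turn": 0,"grip": 0},
    {"tx": 0,"ty": 0,"tz": 0.1,"turn": 0,"grip": 0},
    {"tx": 0,"ty": 0,"tz": 0.06,"turn": 0,"grip": 0},
    {"tx": 0,"ty": 0,"tz": 0.03,"turn": 0,"grip": 0},
    {"tx": 0,"ty": 0,"tz": 0.03,"turn": 0,"grip": 0},
    {"tx": 0,"ty": 0,"tz": 0,"turn": 0,"grip": 0}
  ]
}}

```text
time: 13.98
position: [0.5427, -0.0598, 0.2071]
tool_rot: [-0.467, 3.106, 0.001]
ft_force: [-1.1, 1.0, 2.7]
grip_width: 0.182
grip_force: 30.0
```

Request:
{"fn": "send_rows", "kwargs": {
  "steps": [
    {"tx": 0,"ty": 0,"tz": 0.02,"turn": 0,"grip": 0},
    {"tx": 0,"ty": 0,"tz": 0.03,"turn": 0,"grip": 0},
    {"tx": 0,"ty": 0,"tz": 0,"turn": 0,"grip": 0},
    {"tx": 0,"ty": 0,"tz": 0,"turn": 0,"grip": 0},
    {"tx": 0,"ty": 0,"tz": 0,"turn": 0,"grip": 0},
    {"tx": 0,"ty": 0,"tz": 0,"turn": 0,"grip": 0}
  ]
}}

```text
time: 14.72
position: [0.5437, -0.0598, 0.2063]
tool_rot: [-0.467, 3.103, 0.001]
ft_force: [-3.5, 1.9, 12.5]
grip_width: 0.177
grip_force: 30.0
```

Request:
{"fn": "send_rows", "kwargs": {
  "steps": [
    {"tx": 0,"ty": 0,"tz": -0.4,"turn": 0,"grip": 0},
    {"tx": 0,"ty": 0,"tz": -0.7,"turn": 0,"grip": 0},
    {"tx": 0,"ty": 0,"tz": -0.7,"turn": 0,"grip": 0},
    {"tx": 0.5,"ty": -0.77,"tz": 0,"turn": 0,"grip": 0},
    {"tx": 0.5,"ty": -0.77,"tz": 0,"turn": 0,"grip": 0},
    {"tx": 0.5,"ty": -0.77,"tz": 0,"turn": 0,"grip": 0},
    {"tx": 0.56,"ty": -0.77,"tz": 0,"turn": 0,"grip": 0},
    {"tx": 0,"ty": 0,"tz": 0,"turn": 0,"grip": 0},
    {"tx": 0,"ty": 0,"tz": 0,"turn": 0,"grip": 0}
  ]
}}

```text
time: 15.85
position: [0.4789, -0.2729, 0.3113]
tool_rot: [-0.467, 3.106, 0.0]
ft_force: [-0.4, 0.3, -0.4]
grip_width: 0.176
grip_force: 30.0
```

Run:
```python
from bench import ctrl
from h import *
import cv2
s=ctrl.get_state();pos=np.array(s["position"]);M=R.from_rotvec(s["tool_rot"]).as_matrix()
print(pos,s["ft_force"],"corr tx,ty",M[:2,:2].T@(np.array([.4795,-.273])-pos[:2])/.06)
t=[]
for n in ["scene","side"]:
    d=ctrl.get_image(n);im=d["pixels"][:,:,::-1].copy();T=np.linalg.inv(d["cam_to_world"])
    P=lambda X:(lambda q:q[:2]/q[2])(d["K"]@(T@np.r_[X,1])[:3])
    q=P(pos-[0,0,.142]);x,y=int(q[0])-40,int(q[1])-60
    cr=cv2.resize(im[y:y+120,x:x+80],(400,600),interpolation=cv2.INTER_CUBIC)
    for X in [pos-[0,0,.142],(.478,-.273,.1)]:
        cv2.drawMarker(cr,tuple(int(v) for v in ((P(X)-[x,y])*5)),(0,255,0),1,12)
    t.append(cr)
cv2.imwrite("pics/c6.png",np.hstack(t))
```

```text
[ 0.4789449  -0.2728664   0.31126389] [-0.36116427  0.25469558 -0.361156  ] corr tx,ty [-0.00818873 -0.00484721]
```

View pics/c6.png

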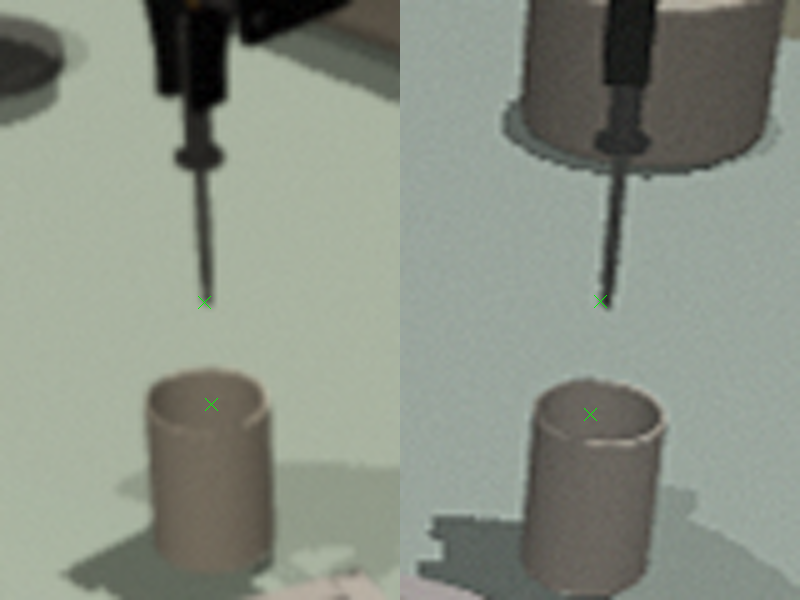

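The tip is centred over the beaker mouth: scene rim (210,403), side rim (597,412). Lowering.

Request:
{"fn": "send_rows", "kwargs": {
  "steps": [
    {"tx": 0,"ty": 0,"tz": 0.5,"turn": 0,"grip": 0},
    {"tx": 0,"ty": 0,"tz": 0.5,"turn": 0,"grip": 0},
    {"tx": 0,"ty": 0,"tz": 0.5,"turn": 0,"grip": 0},
    {"tx": 0,"ty": 0,"tz": 0.5,"turn": 0,"grip": 0},
    {"tx": 0,"ty": 0,"tz": 0.4,"turn": 0,"grip": 0},
    {"tx": 0,"ty": 0,"tz": 0.2,"turn": 0,"grip": 0},
    {"tx": 0,"ty": 0,"tz": 0.05,"turn": 0,"grip": 0},
    {"tx": 0,"ty": 0,"tz": 0,"turn": 0,"grip": 0}
  ]
}}

```text
time: 16.95
position: [0.4794, -0.2729, 0.1532]
tool_rot: [-0.468, 3.106, -0.001]
ft_force: [-0.4, 0.7, 0.0]
grip_width: 0.179
grip_force: 30.0
```

Request:
{"fn": "send_rows", "kwargs": {
  "steps": [
    {"tx": 0,"ty": 0,"tz": 0.07,"turn": 0,"grip": 0},
    {"tx": 0,"ty": 0,"tz": 0,"turn": 0,"grip": 0.5},
    {"tx": 0,"ty": 0,"tz": 0,"turn": 0,"grip": 0.8},
    {"tx": 0,"ty": 0,"tz": 0,"turn": 0,"grip": 0.8},
    {"tx": 0,"ty": 0,"tz": 0,"turn": 0,"grip": 0.8},
    {"tx": 0,"ty": 0,"tz": -0.2,"turn": 0,"grip": 0.8},
    {"tx": 0,"ty": 0,"tz": -0.4,"turn": 0,"grip": 0.8},
    {"tx": 0,"ty": 0,"tz": -0.6,"turn": 0,"grip": 0.8},
    {"tx": 0,"ty": 0,"tz": -0.8,"turn": 0,"grip": 0.8},
    {"tx": 0,"ty": 0,"tz": -0.8,"turn": 0,"grip": 0.8},
    {"tx": 0,"ty": 0,"tz": 0,"turn": 0,"grip": 0.8},
    {"tx": 0,"ty": 0,"tz": 0,"turn": 0,"grip": 0.8}
  ]
}}

```text
time: 18.45
position: [0.4786, -0.2729, 0.3165]
tool_rot: [-0.467, 3.106, 0.0]
ft_force: [-0.7, -0.5, -1.2]
grip_width: 0.802
grip_force: 0.0
```

Run:
```python
from bench import ctrl
import cv2,numpy as np
s=ctrl.get_state();print(s["position"],s["ft_force"])
a=ctrl.get_image("scene")["pixels"][:,:,::-1];b=ctrl.get_image("side")["pixels"][:,:,::-1]
c=lambda i,x,y:cv2.resize(i[y:y+240,x:x+160],(400,600),interpolation=cv2.INTER_CUBIC)
cv2.imwrite("pics/c7.png",np.hstack([c(a,200,80),c(b,270,90)]))
```

```text
[ 0.47863804 -0.27291023  0.3164787 ] [-0.71128602 -0.53340887 -1.24656507]
```

View pics/c7.png

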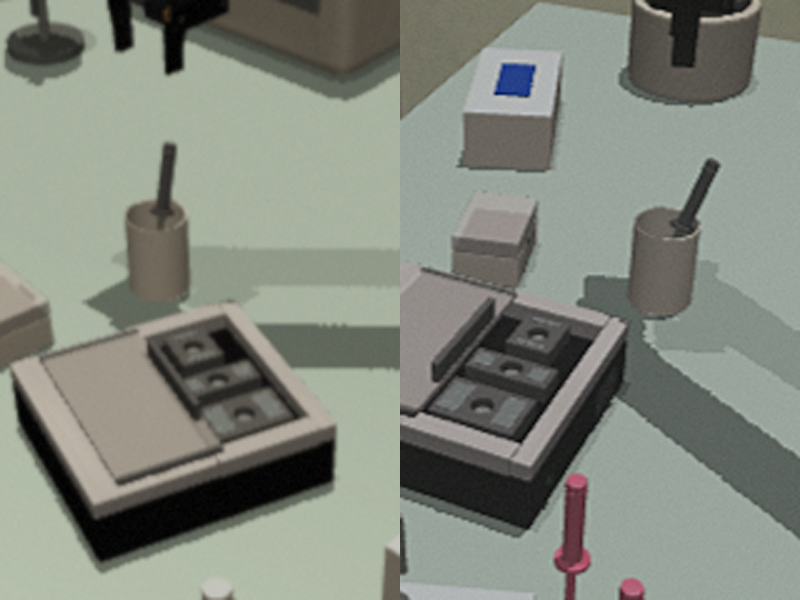

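The probe leans in the upright beaker (scene 165,180; side 697,195). The cover is open and the gripper is clear. I'll let it settle briefly, then hand in.

Request:
{"fn": "send_rows", "kwargs": {
  "steps": [
    {"tx": 0,"ty": 0,"tz": -0.3,"turn": 0,"grip": 0.8},
    {"tx": 0,"ty": 0,"tz": 0,"turn": 0,"grip": 0.8},
    {"tx": 0,"ty": 0,"tz": 0,"turn": 0,"grip": 0.8},
    {"tx": 0,"ty": 0,"tz": 0,"turn": 0,"grip": 0.8},
    {"tx": 0,"ty": 0,"tz": 0,"turn": 0,"grip": 0.8},
    {"tx": 0,"ty": 0,"tz": 0,"turn": 0,"grip": 0.8},
    {"tx": 0,"ty": 0,"tz": 0,"turn": 0,"grip": 0.8},
    {"tx": 0,"ty": 0,"tz": 0,"turn": 0,"grip": 0.8}
  ]
}}

```text
time: 19.55
position: [0.4788, -0.2729, 0.3343]
tool_rot: [-0.468, 3.107, 0.0]
ft_force: [0.8, -0.4, -1.4]
grip_width: 0.802
grip_force: 0.0
```

```bash
python3 -c "
from bench import ctrl
print(ctrl.close_job())"
```

```text
the job is handed in; nothing more can be done
None
```

I handed the job in at about 19.6 s of the 61 s allowed: cover pushed fully back, wide then short pin pressed to the stop, and the probe left released in the upright beaker, but the hand-in returned no verdict.

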